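# Lay the tuned keys on the rack in order

## Task

Lay the four smooth bronze keys on the four felt-barred cradles of the rack in order of length, the longest on the cradle next to the brass bell weight and the shortest on the cradle farthest from it. Each key should lie right side up and centred along its own cradle, square across the rack and flat on both felt bars; leave the bell weight standing where it is.

Things in the scene. Friction and masses are not known exactly. Their poses are not given: they have to be found in the camera images.
- key_190: The longest of the four smooth golden bronze keys: a flat bar 190 mm long (its x axis), 36 mm wide (y), 12 mm thick (z), about 0.71 kg, with a dark dot near each end. Starts lying flat on the table. Origin: centre of its underside.
- key_165: The second longest of the four smooth golden bronze keys: a flat bar 165 mm long (its x axis), 36 mm wide (y), 12 mm thick (z), about 0.62 kg, with a dark dot near each end. Starts lying flat on the table. Origin: centre of its underside.
- key_140: The third longest of the four smooth golden bronze keys: a flat bar 140 mm long (its x axis), 36 mm wide (y), 12 mm thick (z), about 0.53 kg, with a dark dot near each end. Starts lying flat on the table. Origin: centre of its underside.
- key_115: The shortest of the four smooth golden bronze keys: a flat bar 115 mm long (its x axis), 36 mm wide (y), 12 mm thick (z), about 0.43 kg, with a dark dot near each end. Starts lying flat on the table. Origin: centre of its underside.
- cradle_red: Fixed pale wooden cradle with two red felt cross bars, one of four on the rack; colours are shuffled and mean nothing. 100 mm long (x, across the row), 44 wide (y, along the row), 30 high to the felt; bars 16 mm wide at x = -35 and 35 mm. A key lies along x on both bars, its underside then 48 mm above the table. Origin: centre of its underside, 18 mm above the table.
- cradle_yellow: Fixed pale wooden cradle with two yellow felt cross bars, one of four on the rack; colours are shuffled and mean nothing. 100 mm long (x, across the row), 44 wide (y, along the row), 30 high to the felt; bars 16 mm wide at x = -35 and 35 mm. A key lies along x on both bars, its underside then 48 mm above the table. Origin: centre of its underside, 18 mm above the table.
- cradle_green: Fixed pale wooden cradle with two green felt cross bars, one of four on the rack; colours are shuffled and mean nothing. 100 mm long (x, across the row), 44 wide (y, along the row), 30 high to the felt; bars 16 mm wide at x = -35 and 35 mm. A key lies along x on both bars, its underside then 48 mm above the table. Origin: centre of its underside, 18 mm above the table.
- cradle_blue: Fixed pale wooden cradle with two blue felt cross bars, one of four on the rack; colours are shuffled and mean nothing. 100 mm long (x, across the row), 44 wide (y, along the row), 30 high to the felt; bars 16 mm wide at x = -35 and 35 mm. A key lies along x on both bars, its underside then 48 mm above the table. Origin: centre of its underside, 18 mm above the table.
- rack: The fixed dark wooden plank under the row, 140 mm (x) by 450 mm (y, along the row), 18 mm thick, lying on the table. Cradle centres are at y = -120, -40, 40 and 120 mm on its centre line. Origin: centre of its underside.
- bell_weight: Small brass weight shaped like a bell, 41 mm across its foot and 46 mm high, standing loose on the rack near one end of the row, 77 mm beyond the centre of the last cradle along the row and up to 30 mm off the row's centre line; it marks the low-note end. (At the other end stands a low round tin of wax, 40 mm across, 22 mm high.) Origin: centre of its foot.
Not all that is in view belongs to the job. What is shaped like the key_165 but blue or green is not meant.

How it is judged:
At the end, for the whole second after the job is handed in: From the bell weight's end the cradles carry the 190, 165, 140, 115 mm keys, each within 12 mm along the row, 15 mm across it and 0.2 rad of square, right side up, flat within 0.1 rad, underside 43 to 54 mm above the table, at rest; bell weight upright, within 20 mm of its start (((y of bell_weight in the frame of rack above 0 m and y of key_190 in the frame of rack between 0.108 and 0.132 m and y of key_165 in the frame of rack between 0.028 and 0.052 m and y of key_140 in the frame of rack between -0.052 and -0.028 m and y of key_115 in the frame of rack between -0.132 and -0.108 m) or (y of bell_weight in the frame of rack below 0 m and y of key_190 in the frame of rack between -0.132 and -0.108 m and y of key_165 in the frame of rack between -0.052 and -0.028 m and y of key_140 in the frame of rack between 0.028 and 0.052 m and y of key_115 in the frame of rack between 0.108 and 0.132 m)) and x of key_190 in the frame of rack between -0.015 and 0.015 m and height (world z) of key_190 between 0.043 and 0.054 m and angle between each of key_190, key_165, key_140, key_115, bell_weight's own z axis and vertical below 0.1 rad and angle between the x axis of each of key_190, key_165, key_140, key_115 and the x axis of rack, either way round below 0.2 rad and linear speed of each of key_190, key_165, key_140, key_115 below 0.02 m/s and x of key_165 in the frame of rack between -0.015 and 0.015 m and height (world z) of key_165 between 0.043 and 0.054 m and x of key_140 in the frame of rack between -0.015 and 0.015 m and height (world z) of key_140 between 0.043 and 0.054 m and x of key_115 in the frame of rack between -0.015 and 0.015 m and height (world z) of key_115 between 0.043 and 0.054 m and distance of bell_weight from where it was at the start of the episode below 0.02 m); the robot touches nothing.
It fails at once if the bell weight is knocked over or pushed away (angle between bell_weight's own z axis and vertical above 0.5 rad or distance of bell_weight from where it was at the start of the episode above 0.03 m).
It also fails if it takes over 109 s, if anything falls off the work surface, if the arm or the gripper's body presses on something with over 40 N, if the wrist force passes 120 N, or if a joint passes its speed limit or range.

## Robot

A 6-joint arm with a two-finger parallel gripper is mounted at the origin on the work surface. World frame = base frame: x ahead of the robot, y to its left, z up, the work surface at z = 0. Lengths are in m, angles in rad, forces in N, time in s.
With the tool pointing down it reaches from about 0.375 to 0.9 m from the base axis. Payload 3.1 kg.
Tool frame: the origin (TCP) lies at the very end of the fingers, on their centre line; the grasp point (between the pads) lies 19 mm behind it (grasp_offset is the distance from the TCP to the grasp point, in m); z points along the fingers, x is the direction in which the jaws open and shut, and the axes are right-handed (so a half turn about z gives the same grasp; the last joint's range is limited). The gripper opens to 87 mm and grips with 3 to 60 N. Pads are 19 mm wide; open, the fingers measure 117 mm over their backs; the gripper's body (75 mm by 190 mm) begins 51 mm behind the grasp point.
Start: joints at [-1.442, 0.527, 1.433, -0, 1.181, -0.178], TCP at [0.189, -0.596, 0.223] pointing down, gripper open.
Joint ranges: [-3.08, 3.08], [-0.75, 2.2], [0.22, 2.44], [-1.43, 4.57], [0, 2.65], [-2.85, 2.85]. Speed limits (rad/s): [2.79, 2.79, 3.14, 3.14, 3.14, 3.14].

## Interface

Orientations are given as a unit quaternion [x, y, z, w].
In Python, from plant import * gives the robot as it stands. The module is installed in compiled form; this text tells all that it offers.
- The arm moves only by the tool servo_tool, never from a script. Its argument "rows" is a list of rows, each an object of numbers: "wx", "wy", "wz": the turn, a rotation vector about the world's x, y, z in degrees; "tx", "ty", "tz": the shift along the world's x, y, z in mm; "gripper": the gripper command: -1 is fully open, 1 is shut, values between are in proportion. A call has 1 to 12 rows; each row is the pose to reach, as a shift and turn from the pose measured when the call began; what a row does not reach only later rows make up. A row lasts 1/12 s, in which the tool goes at most 41.7 mm and 7.16 degrees, less where a joint would pass 70% of its speed; a pose out of reach is approached as far as the arm can. A call with a gripper value outside its range is refused whole. The fingers move at their own pace and stop on an object; "newtons" is the grip in N (left out, the last holds). Time passes only in rows, so rows that repeat a pose let the fingers close. It gives the time, the measured TCP pose, the force and the opening at its end, in the units of the state.
- sense(): the state, without advancing time (a new reading comes with each control period).
- get_image(name): name is "side" or "top" or "wrist"; returns (picture, depth): 384x512x3 uint8, red, green, blue; 384x512 float32, m along the optical axis (not along the pixel's ray), 0 where there is no reading.
- get_calibration(name): a dict with "fx", "fy", "cx", "cy" (pixels), "rvec" (rotation vector, rad) and "tvec" (3), from world to camera coordinates, as OpenCV has them. Camera axes: x right, y down, z forward; pixel columns grow to the right and rows downward; lengths in m; the calibration is good to about 2 mm. A picture is of the moment at which its call begins: read the wrist's pose just before it. get_calibration takes no time and is no camera call; for the wrist camera it gives the pose at the moment of the call.
- close_job(): hands the job in, once; it reports no verdict.
Trained networks look in the newest picture that a camera, given by its name, has taken for a name from the list of things; names that differ only in an ending like _2 or _b are one class to them, and where a whole thing is asked for, a point or a joint stands for the part that bears it (a point fixed in the world has none). Each returns a list of dicts, best first, with "conf" (0 to 1); they miss things now and then, are a little off and sometimes report something else, mostly with a low value. They report only what shows in the picture. A call takes as long as a camera call. They do not tell look-alikes from the thing itself.
- search_frame(camera, name): "uv" ([column, row] in pixels, amid what is visible of it).
The state is a dict: "time": time; "qpos": joint angles; "joint_velocities": joint speeds; "joint_efforts": joint torques, N m; "ee_pos": TCP position; "ee_rot": TCP orientation; "ft_force": force on the tool from outside, world axes, zero at the start; "ft_torque": the same for the moment, N m; "gripper_width": opening from 0.0 (shut) to 1.0 (fully open).
Only numpy, scipy, OpenCV 4.12 (cv2) and the standard library are available. Lean on these libraries where they do the work, as an engineer would, in place of code of your own. Each camera call takes 0.05 s, during which the arm holds its last target. There are 200 camera calls.

## Working session

There is one attempt and no reset: what is moved stays moved. The work goes in short steps, Python scripts to look and compute and a tool call to move; the robot and the scene stay as the last step left them, time stands still between calls to the robot, and variables do not carry over. Pictures are saved under pics/ and viewed, about 12 in all and at most 16, crops included, and the job is handed in when it is done.

Besides the shell and the picture viewer there is one more tool, called by a JSON object that holds its "api" and its "payload". servo_tool: Moves the arm, as the interface text tells. Its arguments: {"type":"object","properties":{"rows":{"type":"array","items":{"type":"object","properties":{"wx":{"type":"number"},"wy":{"type":"number"},"wz":{"type":"number"},"tx":{"type":"number"},"ty":{"type":"number"},"tz":{"type":"number"},"gripper":{"type":"number"}}}},"newtons":{"type":"number"}},"required":["rows"]}

```bash
mkdir -p pics; cat > h.py <<'E'
from plant import *
import numpy as np, cv2
def snap(c,fn=None):
    K=get_calibration(c); im,d=get_image(c)
    if fn: cv2.imwrite('pics/'+fn,cv2.cvtColor(im,cv2.COLOR_RGB2BGR))
    return K,im,d
def world(K,d):
    R=cv2.Rodrigues(np.array(K['rvec'],float))[0]; t=np.array(K['tvec'],float).ravel()
    v,u=np.mgrid[:d.shape[0],:d.shape[1]]
    P=np.stack([(u-K['cx'])/K['fx']*d,(v-K['cy'])/K['fy']*d,d],-1)
    return (P-t)@R
E
python3 - <<'E'
from h import *
s=sense(); print(s['time'],s['ee_pos'],s['ee_rot'],s['gripper_width'])
for c in('top','side'):
    K,im,d=snap(c,c+'0.png'); np.savez(c+'0.npz',im=im,W=world(K,d),d=d)
    for n in('key_190','key_165','key_140','key_115','bell_weight','rack'):
        print(c,n,[(np.round(r['uv']).tolist(),round(r['conf'],2)) for r in search_frame(c,n)][:5])
E
```

```text
0.0 [ 0.18867655 -0.59507889  0.22158355] [ 8.06855203e-01 -5.90748269e-01 -7.52987298e-04 -7.73051731e-04] 0.997327233031382
top key_190 [([300.0, 214.0], 0.93), ([144.0, 195.0], 0.92), ([136.0, 145.0], 0.81), ([162.0, 241.0], 0.78), ([378.0, 196.0], 0.77)]
top key_165 [([300.0, 214.0], 0.93), ([144.0, 195.0], 0.92), ([136.0, 145.0], 0.81), ([162.0, 241.0], 0.78), ([378.0, 196.0], 0.77)]
top key_140 [([300.0, 214.0], 0.93), ([144.0, 195.0], 0.92), ([136.0, 145.0], 0.81), ([162.0, 241.0], 0.78), ([378.0, 196.0], 0.77)]
top key_115 [([300.0, 214.0], 0.93), ([144.0, 195.0], 0.92), ([136.0, 145.0], 0.81), ([162.0, 241.0], 0.78), ([378.0, 196.0], 0.77)]
top bell_weight []
top rack [([266.0, 148.0], 0.97)]
side key_190 [([253.0, 320.0], 0.85), ([280.0, 139.0], 0.75), ([297.0, 235.0], 0.7), ([159.0, 325.0], 0.64), ([337.0, 292.0], 0.57)]
side key_165 [([253.0, 320.0], 0.85), ([280.0, 139.0], 0.75), ([297.0, 235.0], 0.7), ([159.0, 325.0], 0.64), ([337.0, 292.0], 0.57)]
side key_140 [([253.0, 320.0], 0.85), ([280.0, 139.0], 0.75), ([297.0, 235.0], 0.7), ([159.0, 325.0], 0.64), ([337.0, 292.0], 0.57)]
side key_115 [([253.0, 320.0], 0.85), ([280.0, 139.0], 0.75), ([297.0, 235.0], 0.7), ([159.0, 325.0], 0.64), ([337.0, 292.0], 0.57)]
side bell_weight [([197.0, 234.0], 0.69)]
side rack [([205.0, 229.0], 0.94)]
```

View pics/top0.png

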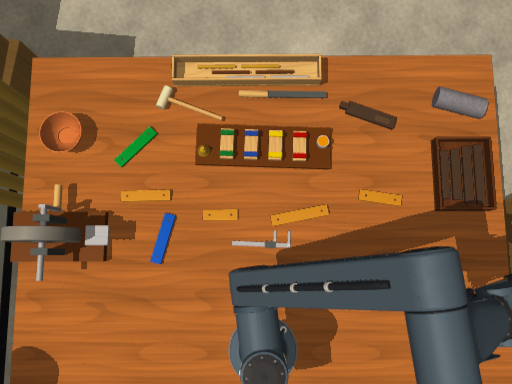

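View pics/side0.png

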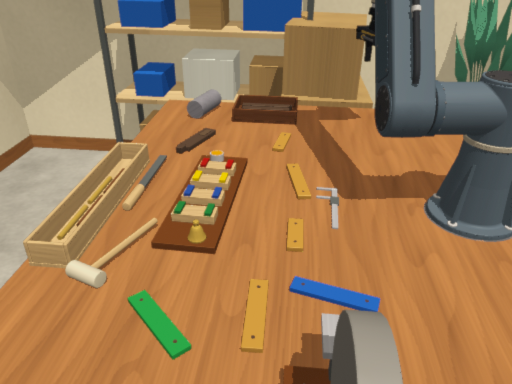

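The top view shows the bell at (205,151), at the rack's left (+y) end. The bronze keys are at (146,196), (220,215), (300,214) and (381,198). I'll measure them next.

```bash
python3 - <<'E'
from h import *
z=np.load('top0.npz'); im,W=z['im'],z['W']
hsv=cv2.cvtColor(im,cv2.COLOR_RGB2HSV)
for u,v in [(140,196),(215,215),(300,214),(375,197)]: print(hsv[v,u],hsv[v+14,u],W[v,u].round(3))
m=cv2.inRange(hsv,(15,120,120),(28,255,255))
n,l,st,c=cv2.connectedComponentsWithStats(m)
for i in range(1,n):
    if st[i,4]<150: continue
    P=W[l==i]; r=cv2.minAreaRect(P[:,:2].astype(np.float32)*1000)
    print(st[i].tolist(),c[i].round(1),np.median(P[:,2]).round(3),np.round(r[0],1),np.round(r[1],1),round(r[2],1))
# rack by dark colour & height
print('rack px',hsv[160,240],W[160,240])
H=W[...,2]
roi=np.zeros(H.shape,bool); roi[115:175,190:338]=1
m=roi&(H>.010)&(H<.026)
def box(m,name):
    m=cv2.morphologyEx(m.astype(np.uint8),cv2.MORPH_OPEN,np.ones((2,2)))
    P=W[m>0]; r=cv2.minAreaRect(P[:,:2].astype(np.float32)*1000); print(name,len(P),np.median(P[:,2]),P[:,:2].mean(0).round(4),r)
box(m,'rack')
hh=hsv[...,0]; s=hsv[...,1]>150
for nme,a,b in(('green',50,75),('blue',105,125),('yellow',26,34),('red',-1,5)):
    box(roi&s&(H>.036)&(hh>=a)&(hh<=b),nme)
bm=roi&(H>.03); bm[:,215:]=0; P=W[bm]; print('bell',len(P),P.mean(0),P.max(0))
E
```

```text
[ 17 207 220] [ 13 192 175] [0.49  0.402 0.016]
[ 17 206 219] [ 13 192 185] [0.427 0.155 0.01 ]
[ 17 210 215] [ 13 197 179] [ 0.429 -0.125  0.011]
[ 18 216 213] [ 13 191 179] [ 0.484 -0.372  0.013]
[172, 54, 150, 27, 2777] [245.6  67.8] 0.014 [627.6  46.3] [507.8 677. ] 89.9
[238, 90, 30, 8, 205] [252.9  93.1] 0.022 [839.9  30.4] [99.4 24.1] 89.7
[168, 97, 54, 23, 245] [194.  108.1] 0.023 [587.4 111.1] [614.6 127.8] 29.9
[268, 130, 15, 31, 404] [274.9 144.6] 0.043 [496.3 -29.1] [ 47.2 420.7] 84.8
[220, 135, 14, 16, 207] [226.4 142.3] 0.041 [662.  115.9] [56.  43.8] 0.6
[244, 136, 14, 15, 201] [250.7 143.1] 0.04 [661.1  36.9] [43.  50.3] 89.7
[293, 137, 13, 16, 186] [299.  144.5] 0.041 [480.7 -70.6] [ 51.6 415.5] 73.4
[358, 189, 45, 17, 491] [379.7 197.3] 0.012 [ 420.6 -213.4] [ 94.1 516.2] 19.8
[121, 190, 50, 12, 555] [144.7 195.3] 0.012 [427.3 228.6] [502.8  93.1] 67.7
[270, 204, 59, 22, 657] [299.2 214.9] 0.012 [401.6 -82.4] [ 94.4 280.3] 31.0
[203, 209, 35, 12, 418] [220.  214.5] 0.012 [393.   86.1] [236.4  91.5] 56.1
rack px [ 12 210 108] [0.60837697 0.07212844 0.02047362]
rack 3563 0.01870289631249295 [ 0.6512 -0.0042] ((516.46826171875, 9.0924072265625), (459.42236328125, 452.80120849609375), 83.28973388671875)
green 98 0.047370840377006035 [0.6552 0.1117] ((492.43145751953125, 80.73182678222656), (424.7187805175781, 56.11174392700195), 10.749674797058105)
blue 99 0.0465435749942829 [0.6548 0.0342] ((659.4417114257812, 33.401920318603516), (39.51065444946289, 86.92029571533203), 87.21707153320312)
yellow 71 0.04782914375137829 [ 0.653  -0.0469] ((655.7711791992188, -47.65296173095703), (37.62800979614258, 83.01744842529297), 86.9310073852539)
red 110 0.04654435259438364 [ 0.6503 -0.1263] ((653.3529052734375, -128.6065216064453), (45.99649429321289, 89.36965942382812), 88.72695922851562)
bell 84 [0.60503454 0.17548576 0.19247541] [0.65688561 0.20651581 1.57977927]
```

```bash
cat >> h.py <<'E'
def onplane(K,uv,z):
    R=cv2.Rodrigues(np.array(K['rvec'],float))[0]; t=np.array(K['tvec'],float).ravel()
    uv=np.atleast_2d(uv).astype(float); C=-R.T@t
    r=np.c_[(uv[:,0]-K['cx'])/K['fx'],(uv[:,1]-K['cy'])/K['fy'],np.ones(len(uv))]@R
    return (C+r*((z-C[2])/r[:,2])[:,None])[:,:2]
def pca(P):
    c=P.mean(0); w,v=np.linalg.eigh(np.cov((P-c).T)); a=v[:,1]
    return c*1000, np.degrees(np.arctan2(a[1],a[0]))%180, np.sqrt(12*w[::-1])*1000
def rectfit(K,mask,z):
    cs,_=cv2.findContours(mask.astype(np.uint8),cv2.RETR_EXTERNAL,cv2.CHAIN_APPROX_NONE)
    v,u=np.nonzero(mask); return pca(onplane(K,np.c_[u,v],z))
E
python3 - <<'E'
from h import *
z=np.load('top0.npz'); im,W=z['im'],z['W']; K=get_calibration('top')
hsv=cv2.cvtColor(im,cv2.COLOR_RGB2HSV); H=W[...,2]
p=lambda n,r:print(n,r[0].round(1),r[1].round(1),r[2].round(1))
m=cv2.inRange(hsv,(15,120,120),(28,255,255)); m[:180]=0
n,l,st,c=cv2.connectedComponentsWithStats(m)
for i in range(1,n):
    if st[i,4]>150: p('key',rectfit(K,l==i,.012))
ok=z['d']>0
roi=np.zeros(H.shape,bool); roi[120:172,192:336]=1
b=hsv[...,2]
rm=(roi&(b<130)).astype(np.uint8); hull=cv2.convexHull(cv2.findNonZero(cv2.morphologyEx(rm,cv2.MORPH_OPEN,np.ones((3,3)))))
q=onplane(K,hull[:,0],.018); print('rack',cv2.minAreaRect((q*1000).astype(np.float32)))
hh=hsv[...,0]; s=hsv[...,1]>150
for nme,a,bb in(('green',50,75),('blue',105,125),('yellow',26,34),('red',-1,5)):
    p(nme,rectfit(K,roi&s&(hh>=a)&(hh<=bb)&(b>100),.047))
print('bell',onplane(K,(204.5,151),.03))
E
```

```text
key [ 482.8 -388. ] 81.4 [141.2  38.3]
key [492.7 387.6] 90.8 [162.3  37.8]
key [ 425.8 -122.2] 101.1 [189.5  37.4]
key [428. 138.] 89.8 [114.8  39.4]
rack ((656.2714233398438, -9.05499267578125), (457.5995178222656, 143.11672973632812), 87.7958755493164)
green [659.5 117. ] 178.9 [121.9  41.9]
blue [658.4  37.1] 177.7 [122.6  42.9]
yellow [655.7 -43.9] 177.3 [120.7  40.2]
red [ 652.5 -123.4] 177.4 [122.3  45.5]
bell [[0.63736468 0.18943454]]
```

```bash
python3 - <<'E'
from h import *
K=get_calibration('wrist'); R=cv2.Rodrigues(np.array(K['rvec'],float))[0]; C=-R.T@np.ravel(K['tvec']); s=sense()
from scipy.spatial.transform import Rotation as Ro
T=Ro.from_quat(s['ee_rot']); print(K['fx'],'tool x in world',T.as_matrix().round(3),'cam in tool',T.inv().apply(C-s['ee_pos']).round(3),'cam axes in tool',(R@T.as_matrix()).T.round(2).tolist())
E
```

```text
337.2203020687737 tool x in world [[ 0.302 -0.953 -0.   ]
 [-0.953 -0.302 -0.   ]
 [ 0.     0.    -1.   ]] cam in tool [ 0.    -0.081 -0.163] cam axes in tool [[1.0, 0.0, 0.0], [-0.0, 0.96, 0.29], [-0.0, -0.29, 0.96]]
```

{"api": "servo_tool", "payload": {"rows": [{"tx":294,"ty":207,"tz":-90,"wz":63.8,"gripper":-0.38},{"tx":294,"ty":207,"tz":-90,"wz":63.8,"gripper":-0.38},{"tx":294,"ty":207,"tz":-90,"wz":63.8,"gripper":-0.38},{"tx":294,"ty":207,"tz":-90,"wz":63.8,"gripper":-0.38},{"tx":294,"ty":207,"tz":-90,"wz":63.8,"gripper":-0.38},{"tx":294,"ty":207,"tz":-90,"wz":63.8,"gripper":-0.38},{"tx":294,"ty":207,"tz":-90,"wz":63.8,"gripper":-0.38},{"tx":294,"ty":207,"tz":-90,"wz":63.8,"gripper":-0.38},{"tx":294,"ty":207,"tz":-90,"wz":63.8,"gripper":-0.38},{"tx":294,"ty":207,"tz":-90,"wz":63.8,"gripper":-0.38},{"tx":294,"ty":207,"tz":-90,"wz":63.8,"gripper":-0.38}], "newtons": 40}}

```text
$.rows[0]: bad value
```

```bash
cat > look.py <<'E'
# wrist look at the key below: prints move from current pose to grasp pose
import sys; from h import *
from scipy.spatial.transform import Rotation as Ro
s=sense(); K,im,d=snap('wrist',sys.argv[1])
hsv=cv2.cvtColor(im,cv2.COLOR_RGB2HSV); z=float(sys.argv[2]) if len(sys.argv)>2 else .012
m=cv2.inRange(hsv,(15,170,120),(28,255,255)); m=cv2.morphologyEx(m,cv2.MORPH_OPEN,np.ones((5,5)))
m=cv2.morphologyEx(m,cv2.MORPH_CLOSE,np.ones((9,9)))
n,l,st,c=cv2.connectedComponentsWithStats(m)
T=Ro.from_quat(s['ee_rot']).as_matrix(); yaw=np.degrees(np.arctan2(T[1,0],T[0,0])); e=s['ee_pos']*1000
print('t',round(s['time'],2),'tcp',e.round(1),'yaw',yaw.round(1),'tilt',T[2].round(3),'w',s['gripper_width'])
for i in range(1,n):
    if st[i,4]<1500: continue
    r=rectfit(K,l==i,z); dy=(r[1]-90-yaw+90)%180-90
    print(st[i].tolist(),'c',r[0].round(1),'th',r[1].round(1),'size',r[2].round(1),'| move',(r[0]-e[:2]).round(1),'wz',dy.round(1))
E
python3 look.py w1.png
```

```text
t 0.7 tcp [ 188.8 -595.8  222.6] yaw -72.4 tilt [ 0.  0. -1.] w 1.0009432755555017
```

View pics/w1.png

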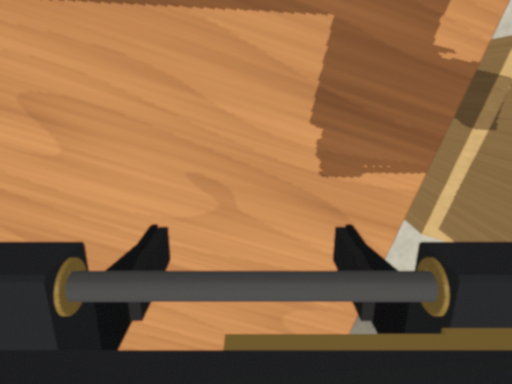

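The row was refused, probably because wx and wy were missing. The picture only shows bare table beneath the fingers.

{"api": "servo_tool", "payload": {"rows": [{"tx":294,"ty":207,"tz":-90,"wx":0,"wy":0,"wz":63.8,"gripper":-0.38},{"tx":294,"ty":207,"tz":-90,"wx":0,"wy":0,"wz":63.8,"gripper":-0.38},{"tx":294,"ty":207,"tz":-90,"wx":0,"wy":0,"wz":63.8,"gripper":-0.38},{"tx":294,"ty":207,"tz":-90,"wx":0,"wy":0,"wz":63.8,"gripper":-0.38},{"tx":294,"ty":207,"tz":-90,"wx":0,"wy":0,"wz":63.8,"gripper":-0.38},{"tx":294,"ty":207,"tz":-90,"wx":0,"wy":0,"wz":63.8,"gripper":-0.38},{"tx":294,"ty":207,"tz":-90,"wx":0,"wy":0,"wz":63.8,"gripper":-0.38},{"tx":294,"ty":207,"tz":-90,"wx":0,"wy":0,"wz":63.8,"gripper":-0.38},{"tx":294,"ty":207,"tz":-90,"wx":0,"wy":0,"wz":63.8,"gripper":-0.38},{"tx":294,"ty":207,"tz":-90,"wx":0,"wy":0,"wz":63.8,"gripper":-0.38},{"tx":294,"ty":207,"tz":-90,"wx":0,"wy":0,"wz":63.8,"gripper":-0.38}], "newtons": 40}}

```text
time: 1.67
ee_pos: [0.4841, -0.3869, 0.1318]
ee_rot: [0.997, -0.073, -0.0, -0.0]
ft_force: [-0.8, -0.7, 0.6]
gripper_width: 0.693
```

```bash
python3 look.py w2.png
```

```text
t 1.67 tcp [ 484.1 -386.9  131.8] yaw -8.4 tilt [-0.001 -0.001 -1.   ] w 0.6927266484454659
```

View pics/w2.png

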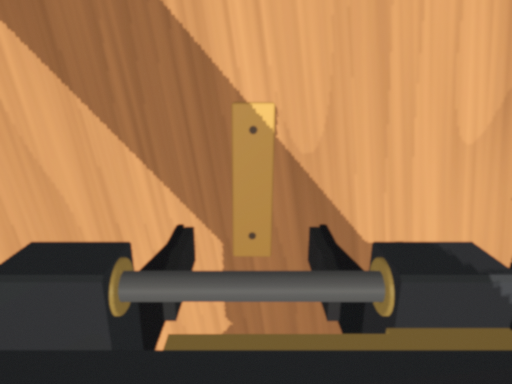

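```bash
sed -i "s/m=cv2.inRange(hsv.*120),(28,255,255)); /m=cv2.inRange(hsv,(19,90,60),(30,255,255)); m[270:]=0; /" look.py; python3 - <<'E'
import cv2
h=cv2.cvtColor(cv2.imread('pics/w2.png'),cv2.COLOR_BGR2HSV)
for u,v in[(253,200),(245,115),(265,120),(210,200),(300,220),(240,60),(300,40)]:print(u,v,h[v,u])
E
python3 look.py w3.png
```

```text
253 200 [ 18 155 179]
245 115 [ 18 151 181]
265 120 [ 19 145 234]
210 200 [ 13 149 154]
300 220 [ 13 151 147]
240 60 [ 15 137 230]
300 40 [ 15 138 225]
t 1.72 tcp [ 483.2 -388.3  132.4] yaw -8.6 tilt [-0.001  0.    -1.   ] w 0.6899953147882079
```

```bash
sed -i "s/(19,90,60)/(17,90,60)/" look.py; python3 look.py w3.png
```

```text
t 1.77 tcp [ 482.6 -389.2  132.7] yaw -8.6 tilt [-0.     0.001 -1.   ] w 0.6936292590518719
[233, 98, 43, 155, 6163] c [ 486.3 -384.5] th 81.0 size [139.1  34.7] | move [3.7 4.7] wz -0.3
```

{"api": "servo_tool", "payload": {"rows": [{"tx":3.5,"ty":4.5,"tz":-40,"wx":0,"wy":0,"wz":0,"gripper":-0.38},{"tx":3.5,"ty":4.5,"tz":-80,"wx":0,"wy":0,"wz":0,"gripper":-0.38},{"tx":3.5,"ty":4.5,"tz":-110,"wx":0,"wy":0,"wz":0,"gripper":-0.38},{"tx":3.5,"ty":4.5,"tz":-128,"wx":0,"wy":0,"wz":0,"gripper":-0.38},{"tx":3.5,"ty":4.5,"tz":-128,"wx":0,"wy":0,"wz":0,"gripper":-0.38},{"tx":3.5,"ty":4.5,"tz":-128,"wx":0,"wy":0,"wz":0,"gripper":1},{"tx":3.5,"ty":4.5,"tz":-128,"wx":0,"wy":0,"wz":0,"gripper":1},{"tx":3.5,"ty":4.5,"tz":-128,"wx":0,"wy":0,"wz":0,"gripper":1},{"tx":3.5,"ty":4.5,"tz":-128,"wx":0,"wy":0,"wz":0,"gripper":1},{"tx":3.5,"ty":4.5,"tz":-128,"wx":0,"wy":0,"wz":0,"gripper":1},{"tx":3.5,"ty":4.5,"tz":-128,"wx":0,"wy":0,"wz":0,"gripper":1},{"tx":3.5,"ty":4.5,"tz":-128,"wx":0,"wy":0,"wz":0,"gripper":1}], "newtons": 40}}

```text
time: 2.82
ee_pos: [0.4857, -0.3858, 0.0058]
ee_rot: [0.997, -0.076, 0.0, 0.001]
ft_force: [-2.5, -0.7, 5.2]
gripper_width: 0.403
```

{"api": "servo_tool", "payload": {"rows": [{"tx":0,"ty":0,"tz":40,"wx":0,"wy":0,"wz":0,"gripper":1},{"tx":17,"ty":34,"tz":75,"wx":0,"wy":0,"wz":7,"gripper":1},{"tx":34,"ty":68,"tz":90,"wx":0,"wy":0,"wz":14,"gripper":1},{"tx":51,"ty":102,"tz":105,"wx":0,"wy":0,"wz":21,"gripper":1},{"tx":68,"ty":136,"tz":120,"wx":0,"wy":0,"wz":28,"gripper":1},{"tx":85,"ty":170,"tz":135,"wx":0,"wy":0,"wz":35,"gripper":1},{"tx":102,"ty":204,"tz":145,"wx":0,"wy":0,"wz":42,"gripper":1},{"tx":119,"ty":238,"tz":145,"wx":0,"wy":0,"wz":49,"gripper":1},{"tx":136,"ty":272,"tz":145,"wx":0,"wy":0,"wz":56,"gripper":1},{"tx":150,"ty":302,"tz":145,"wx":0,"wy":0,"wz":63,"gripper":1},{"tx":160,"ty":324,"tz":145,"wx":0,"wy":0,"wz":70,"gripper":1},{"tx":170,"ty":342,"tz":145,"wx":0,"wy":0,"wz":77,"gripper":1}]}}

```text
time: 3.82
ee_pos: [0.6544, -0.0401, 0.1488]
ee_rot: [0.825, 0.565, -0.0, -0.002]
ft_force: [-0.3, -0.1, -5.1]
gripper_width: 0.403
```

{"api": "servo_tool", "payload": {"rows": [{"tx":0,"ty":0,"tz":0,"wx":0,"wy":0,"wz":7,"gripper":1},{"tx":0,"ty":0,"tz":0,"wx":0,"wy":0,"wz":14,"gripper":1},{"tx":0,"ty":0,"tz":0,"wx":0,"wy":0,"wz":20,"gripper":1},{"tx":0,"ty":0,"tz":0,"wx":0,"wy":0,"wz":20,"gripper":1},{"tx":0,"ty":0,"tz":0,"wx":0,"wy":0,"wz":20,"gripper":1}]}}

```text
time: 4.23
ee_pos: [0.6531, -0.0394, 0.1472]
ee_rot: [0.715, 0.699, -0.001, -0.003]
ft_force: [-0.8, -0.4, -6.2]
gripper_width: 0.408
```

```bash
python3 look.py w4.png 0.146
```

```text
t 4.23 tcp [653.1 -39.4 147.2] yaw 88.6 tilt [ 0.002 -0.006 -1.   ] w 0.40769484349903595
[214, 116, 77, 154, 11007] c [626.6 -38.6] th 178.4 size [82.2 37.3] | move [-26.5   0.8] wz -0.2
[124, 162, 57, 59, 2374] c [626.8 -87.2] th 138.6 size [32.9 22.9] | move [-26.3 -47.8] wz -40.0
```

View pics/w4.png

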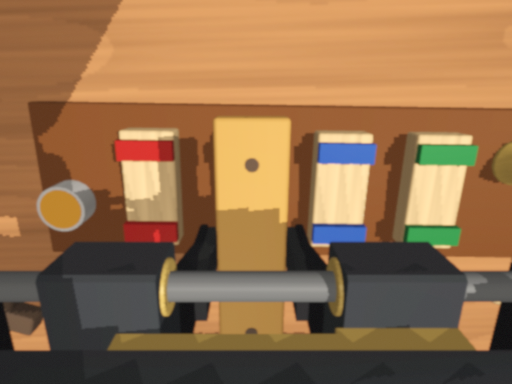

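The key is held square over the yellow cradle. The felt bars in the picture are red at (145,151)/(151,232), blue at (347,153)/(339,234) and green at (446,155)/(432,237). These will give the rack's pose.

```bash
python3 - <<'E'
from h import *
K=get_calibration('wrist')
im=cv2.imread('pics/w4.png'); h=cv2.cvtColor(im,cv2.COLOR_BGR2HSV)
res={}
for n,a,b in(('green',50,85),('blue',105,125),('red',170,190)):
    hh=h[...,0].astype(int)
    if n=='red': hh=np.where(hh<8,hh+180,hh)
    m=((hh>=a)&(hh<=b)&(h[...,1]>150)&(h[...,2]>70)).astype(np.uint8); m[250:]=0
    k,l,st,c=cv2.connectedComponentsWithStats(m)
    for i in range(1,k):
        if st[i,4]>200:
            r=rectfit(K,l==i,.047); print(n,st[i].tolist(),r[0].round(1),r[1].round(1),r[2].round(1)); res.setdefault(n,[]).append(r[0])
off={'green':-120,'blue':-40,'red':120}
c={n:np.mean(v,0) for n,v in res.items()};print(c)
# v = p0 + off*dir
A=np.array([[off[n],1] for n in c]);B=np.array([c[n] for n in c]);x=np.linalg.lstsq(A,B,rcond=None)[0]
print('yaw',np.degrees(np.arctan2(-x[0,0],-x[0,1])),{o:(x[1]+o*x[0]).round(1).tolist() for o in(-120,-40,40,120)},'res',(A@x-B).round(1))
E
```

```text
green [405, 227, 54, 17, 784] [698.9 114.2] 85.7 [44.  14.2]
blue [319, 144, 55, 19, 936] [626.8  36.2] 88.0 [43.5 13.8]
blue [313, 225, 52, 18, 827] [696.2  33.5] 87.8 [43.4 15. ]
red [114, 139, 60, 23, 1184] [ 621.  -123.8] 88.2 [46.9 16. ]
red [123, 221, 55, 22, 1092] [ 690.7 -126.1] 89.3 [46.1 18.5]
{'green': array([698.86272176, 114.15081259]), 'blue': array([661.50810878,  34.86694481]), 'red': array([ 655.84030851, -124.95200409])}
yaw 9.048262249085688 {-120: [689.0, 114.3], -40: [676.3, 34.6], 40: [663.6, -45.1], 120: [650.9, -124.9]} res [[-9.9  0.2]
 [14.8 -0.3]
 [-4.9  0.1]]
```

{"api": "servo_tool", "payload": {"rows": [{"tx":4.5,"ty":-5.5,"tz":-30,"wx":0,"wy":0,"wz":-0.4,"gripper":1},{"tx":4.5,"ty":-5.5,"tz":-60,"wx":0,"wy":0,"wz":-0.4,"gripper":1},{"tx":4.5,"ty":-5.5,"tz":-80,"wx":0,"wy":0,"wz":-0.4,"gripper":1},{"tx":4.5,"ty":-5.5,"tz":-88,"wx":0,"wy":0,"wz":-0.4,"gripper":1},{"tx":4.5,"ty":-5.5,"tz":-92,"wx":0,"wy":0,"wz":-0.4,"gripper":1},{"tx":4.5,"ty":-5.5,"tz":-94,"wx":0,"wy":0,"wz":-0.4,"gripper":1},{"tx":4.5,"ty":-5.5,"tz":-94,"wx":0,"wy":0,"wz":-0.4,"gripper":1},{"tx":4.5,"ty":-5.5,"tz":-94,"wx":0,"wy":0,"wz":-0.4,"gripper":1}]}}

```text
time: 4.95
ee_pos: [0.6596, -0.0456, 0.0551]
ee_rot: [0.718, 0.696, -0.0, -0.001]
ft_force: [-0.1, 0.7, -5.9]
gripper_width: 0.404
```

{"api": "servo_tool", "payload": {"rows": [{"tx":0,"ty":0,"tz":-2,"wx":0,"wy":0,"wz":0,"gripper":1},{"tx":0,"ty":0,"tz":-2,"wx":0,"wy":0,"wz":0,"gripper":1},{"tx":0,"ty":0,"tz":-2,"wx":0,"wy":0,"wz":0,"gripper":-0.1},{"tx":0,"ty":0,"tz":-2,"wx":0,"wy":0,"wz":0,"gripper":-0.2},{"tx":0,"ty":0,"tz":-2,"wx":0,"wy":0,"wz":0,"gripper":-0.2},{"tx":0,"ty":0,"tz":-2,"wx":0,"wy":0,"wz":0,"gripper":-0.2},{"tx":0,"ty":0,"tz":-2,"wx":0,"wy":0,"wz":0,"gripper":-0.2},{"tx":0,"ty":0,"tz":20,"wx":0,"wy":0,"wz":0,"gripper":-0.2},{"tx":0,"ty":0,"tz":55,"wx":0,"wy":0,"wz":0,"gripper":-0.2},{"tx":0,"ty":0,"tz":95,"wx":0,"wy":0,"wz":0,"gripper":-0.2},{"tx":0,"ty":0,"tz":95,"wx":0,"wy":0,"wz":0,"gripper":-0.2}]}}

```text
time: 5.87
ee_pos: [0.6651, -0.0467, 0.1586]
ee_rot: [0.718, 0.696, 0.004, 0.006]
ft_force: [2.0, -1.0, 1.5]
gripper_width: 0.599
```

```bash
python3 look.py w5.png 0.06
```

```text
t 5.87 tcp [665.1 -46.7 158.6] yaw 88.2 tilt [-0.002  0.014 -1.   ] w 0.599115416026406
[226, 96, 58, 166, 8195] c [658.1 -44.5] th 177.9 size [135.   40.3] | move [-7.   2.2] wz -0.3
[400, 113, 65, 108, 2962] c [657.8  94.4] th 5.4 size [69.4 47.9] | move [ -7.3 141.1] wz 7.2
[135, 142, 56, 58, 2335] c [ 653.4 -115.2] th 143.5 size [52.  39.5] | move [-11.8 -68.5] wz -34.7
```

View pics/w5.png

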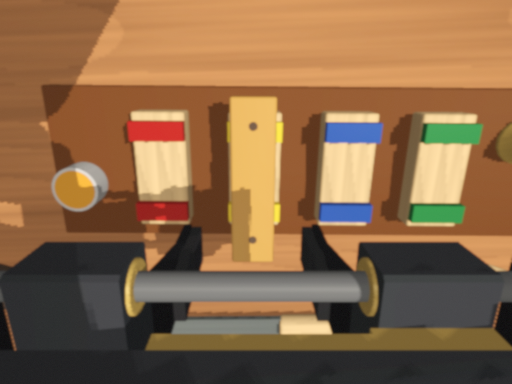

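The 140 key lies on the yellow cradle at (658,-44.5), square. Next is the 190.

{"api": "servo_tool", "payload": {"rows": [{"tx":-60,"ty":-20,"tz":0,"wx":0,"wy":0,"wz":-7,"gripper":-0.38},{"tx":-120,"ty":-40,"tz":0,"wx":0,"wy":0,"wz":-14,"gripper":-0.38},{"tx":-233,"ty":-73,"tz":-27,"wx":0,"wy":0,"wz":-77,"gripper":-0.38},{"tx":-233,"ty":-73,"tz":-27,"wx":0,"wy":0,"wz":-77,"gripper":-0.38},{"tx":-233,"ty":-73,"tz":-27,"wx":0,"wy":0,"wz":-77,"gripper":-0.38},{"tx":-233,"ty":-73,"tz":-27,"wx":0,"wy":0,"wz":-77,"gripper":-0.38},{"tx":-233,"ty":-73,"tz":-27,"wx":0,"wy":0,"wz":-77,"gripper":-0.38},{"tx":-233,"ty":-73,"tz":-27,"wx":0,"wy":0,"wz":-77,"gripper":-0.38},{"tx":-233,"ty":-73,"tz":-27,"wx":0,"wy":0,"wz":-77,"gripper":-0.38},{"tx":-233,"ty":-73,"tz":-27,"wx":0,"wy":0,"wz":-77,"gripper":-0.38},{"tx":-233,"ty":-73,"tz":-27,"wx":0,"wy":0,"wz":-77,"gripper":-0.38},{"tx":-233,"ty":-73,"tz":-27,"wx":0,"wy":0,"wz":-77,"gripper":-0.38}]}}

```text
time: 6.92
ee_pos: [0.43, -0.1192, 0.1281]
ee_rot: [0.995, 0.097, -0.001, 0.005]
ft_force: [0.1, -0.1, -0.5]
gripper_width: 0.689
```

{"api": "servo_tool", "payload": {"rows": [{"tx":0,"ty":0,"tz":0,"wx":0,"wy":0,"wz":0,"gripper":-0.38},{"tx":0,"ty":0,"tz":0,"wx":0,"wy":0,"wz":0,"gripper":-0.38}]}}

```text
time: 7.08
ee_pos: [0.4295, -0.1189, 0.1277]
ee_rot: [0.995, 0.098, -0.001, 0.004]
ft_force: [-0.2, 0.2, -0.3]
gripper_width: 0.69
```

```bash
python3 look.py w6.png; python3 look.py w6.png
```

```text
t 7.08 tcp [ 429.5 -118.9  127.7] yaw 11.2 tilt [-0.003  0.009 -1.   ] w 0.6897999223839938
[226, 69, 46, 201, 8413] c [ 425.6 -108.6] th 101.3 size [175.8  35.6] | move [-4.  10.3] wz 0.0
t 7.13 tcp [ 429.6 -118.9  127.8] yaw 11.2 tilt [-0.003  0.009 -1.   ] w 0.6917844621951098
[226, 69, 45, 201, 8392] c [ 425.6 -108.7] th 101.3 size [175.6  35.5] | move [-4.  10.3] wz 0.1
```

View pics/w6.png

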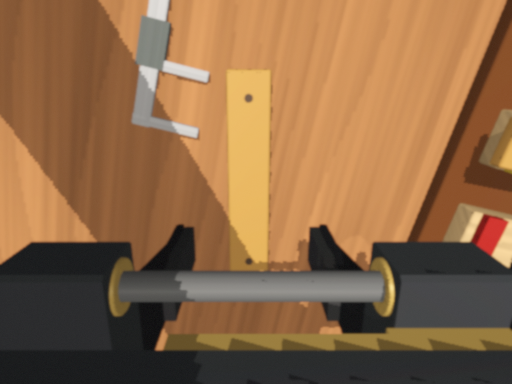

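{"api": "servo_tool", "payload": {"rows": [{"tx":-2.5,"ty":3.5,"tz":-40,"wx":0,"wy":0,"wz":0,"gripper":-0.3},{"tx":-2.5,"ty":3.5,"tz":-80,"wx":0,"wy":0,"wz":0,"gripper":-0.3},{"tx":-2.5,"ty":3.5,"tz":-110,"wx":0,"wy":0,"wz":0,"gripper":-0.3},{"tx":-2.5,"ty":3.5,"tz":-123,"wx":0,"wy":0,"wz":0,"gripper":-0.3},{"tx":-2.5,"ty":3.5,"tz":-123,"wx":0,"wy":0,"wz":0,"gripper":-0.3},{"tx":-2.5,"ty":3.5,"tz":-123,"wx":0,"wy":0,"wz":0,"gripper":1},{"tx":-2.5,"ty":3.5,"tz":-123,"wx":0,"wy":0,"wz":0,"gripper":1},{"tx":-2.5,"ty":3.5,"tz":-123,"wx":0,"wy":0,"wz":0,"gripper":1},{"tx":-2.5,"ty":3.5,"tz":-123,"wx":0,"wy":0,"wz":0,"gripper":1},{"tx":-2.5,"ty":3.5,"tz":-123,"wx":0,"wy":0,"wz":0,"gripper":1},{"tx":-2.5,"ty":3.5,"tz":-123,"wx":0,"wy":0,"wz":0,"gripper":1},{"tx":-2.5,"ty":3.5,"tz":-123,"wx":0,"wy":0,"wz":0,"gripper":1}], "newtons": 45}}

```text
time: 8.18
ee_pos: [0.4273, -0.1157, 0.006]
ee_rot: [0.995, 0.098, -0.001, 0.005]
ft_force: [-2.2, -1.4, 7.0]
gripper_width: 0.408
```

{"api": "servo_tool", "payload": {"rows": [{"tx":0,"ty":0,"tz":40,"wx":0,"wy":0,"wz":0,"gripper":1},{"tx":22,"ty":21,"tz":68,"wx":0,"wy":0,"wz":7,"gripper":1},{"tx":44,"ty":42,"tz":96,"wx":0,"wy":0,"wz":14,"gripper":1},{"tx":66,"ty":63,"tz":120,"wx":0,"wy":0,"wz":21,"gripper":1},{"tx":88,"ty":84,"tz":140,"wx":0,"wy":0,"wz":28,"gripper":1},{"tx":112,"ty":108,"tz":145,"wx":0,"wy":0,"wz":35,"gripper":1},{"tx":138,"ty":134,"tz":145,"wx":0,"wy":0,"wz":42,"gripper":1},{"tx":164,"ty":160,"tz":145,"wx":0,"wy":0,"wz":49,"gripper":1},{"tx":190,"ty":186,"tz":145,"wx":0,"wy":0,"wz":56,"gripper":1},{"tx":214,"ty":210,"tz":145,"wx":0,"wy":0,"wz":63,"gripper":1},{"tx":228,"ty":223,"tz":145,"wx":0,"wy":0,"wz":70,"gripper":1},{"tx":236,"ty":230.5,"tz":145,"wx":0,"wy":0,"wz":76.9,"gripper":1}]}}

```text
time: 9.18
ee_pos: [0.6639, 0.1177, 0.1494]
ee_rot: [0.716, 0.698, 0.003, 0.003]
ft_force: [0.2, -0.5, -7.2]
gripper_width: 0.4
```

{"api": "servo_tool", "payload": {"rows": [{"tx":0,"ty":0,"tz":0,"wx":0,"wy":0,"wz":0,"gripper":1},{"tx":0,"ty":0,"tz":0,"wx":0,"wy":0,"wz":0,"gripper":1},{"tx":0,"ty":0,"tz":0,"wx":0,"wy":0,"wz":0,"gripper":1}]}}

```text
time: 9.43
ee_pos: [0.6615, 0.1173, 0.1479]
ee_rot: [0.717, 0.698, 0.001, 0.002]
ft_force: [-0.7, -0.1, -8.1]
gripper_width: 0.406
```

```bash
python3 look.py w7.png 0.155
```

```text
t 9.43 tcp [661.5 117.3 147.9] yaw 88.5 tilt [-0.001  0.004 -1.   ] w 0.4055005936077851
[212, 67, 81, 203, 14959] c [619.8 118.7] th 178.2 size [98.9 35.4] | move [-41.7   1.4] wz -0.3
[5, 110, 95, 160, 10144] c [624.2  23.4] th 174.7 size [69.6 35.9] | move [-37.2 -93.9] wz -3.7
[315, 132, 48, 46, 1768] c [614.7 159.7] th 57.2 size [20.1 18.8] | move [-46.8  42.4] wz 58.7
[128, 158, 57, 59, 2306] c [630.4  74.6] th 139.1 size [31.5 21.6] | move [-31.  -42.7] wz -39.4
```

View pics/w7.png

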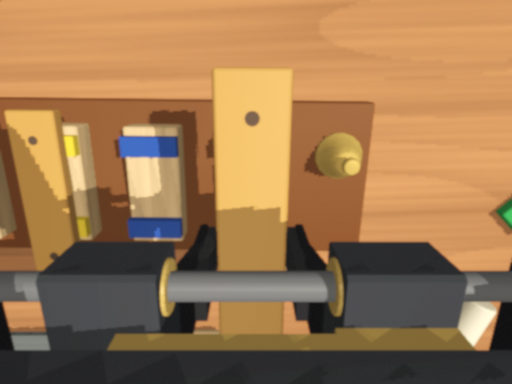

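The key is square over green, with the bell at (337,160) clear of the fingers.

{"api": "servo_tool", "payload": {"rows": [{"tx":1.5,"ty":-2.5,"tz":-30,"wx":0,"wy":0,"wz":-0.4,"gripper":1},{"tx":1.5,"ty":-2.5,"tz":-60,"wx":0,"wy":0,"wz":-0.4,"gripper":1},{"tx":1.5,"ty":-2.5,"tz":-80,"wx":0,"wy":0,"wz":-0.4,"gripper":1},{"tx":1.5,"ty":-2.5,"tz":-88,"wx":0,"wy":0,"wz":-0.4,"gripper":1},{"tx":1.5,"ty":-2.5,"tz":-93,"wx":0,"wy":0,"wz":-0.4,"gripper":1},{"tx":1.5,"ty":-2.5,"tz":-95,"wx":0,"wy":0,"wz":-0.4,"gripper":1},{"tx":1.5,"ty":-2.5,"tz":-95,"wx":0,"wy":0,"wz":-0.4,"gripper":1},{"tx":1.5,"ty":-2.5,"tz":-95,"wx":0,"wy":0,"wz":-0.4,"gripper":1}]}}

```text
time: 10.15
ee_pos: [0.665, 0.1143, 0.0549]
ee_rot: [0.719, 0.695, 0.003, 0.004]
ft_force: [0.1, -0.2, -6.2]
gripper_width: 0.404
```

{"api": "servo_tool", "payload": {"rows": [{"tx":0,"ty":0,"tz":-1,"wx":0,"wy":0,"wz":0,"gripper":1},{"tx":0,"ty":0,"tz":-1,"wx":0,"wy":0,"wz":0,"gripper":1},{"tx":0,"ty":0,"tz":-1,"wx":0,"wy":0,"wz":0,"gripper":-0.1},{"tx":0,"ty":0,"tz":-1,"wx":0,"wy":0,"wz":0,"gripper":-0.2},{"tx":0,"ty":0,"tz":-1,"wx":0,"wy":0,"wz":0,"gripper":-0.2},{"tx":0,"ty":0,"tz":-1,"wx":0,"wy":0,"wz":0,"gripper":-0.2},{"tx":0,"ty":0,"tz":-1,"wx":0,"wy":0,"wz":0,"gripper":-0.2},{"tx":0,"ty":0,"tz":20,"wx":0,"wy":0,"wz":0,"gripper":-0.2},{"tx":0,"ty":0,"tz":55,"wx":0,"wy":0,"wz":0,"gripper":-0.2},{"tx":0,"ty":0,"tz":95,"wx":0,"wy":0,"wz":0,"gripper":-0.2},{"tx":0,"ty":0,"tz":95,"wx":0,"wy":0,"wz":0,"gripper":-0.2},{"tx":0,"ty":0,"tz":95,"wx":0,"wy":0,"wz":0,"gripper":-0.2}]}}

```text
time: 11.15
ee_pos: [0.6675, 0.1144, 0.1538]
ee_rot: [0.719, 0.695, 0.006, 0.006]
ft_force: [-0.6, 1.2, -0.9]
gripper_width: 0.598
```

```bash
python3 look.py w8.png 0.06
```

```text
t 11.15 tcp [667.5 114.4 153.8] yaw 88.0 tilt [-0.001  0.017 -1.   ] w 0.5977302123289339
[227, 68, 75, 202, 9817] c [654.2 115.9] th 179.4 size [163.9  39.8] | move [-13.3   1.5] wz 1.4
[11, 100, 95, 142, 9727] c [648.  -34.5] th 177.4 size [108.2  56.7] | move [ -19.4 -149. ] wz -0.6
[318, 121, 46, 46, 1731] c [634.9 184. ] th 52.2 size [32.  30.4] | move [-32.6  69.6] wz 54.2
[133, 147, 56, 58, 1541] c [664.7  44.6] th 114.8 size [49.2 36.7] | move [ -2.8 -69.8] wz -63.2
```

View pics/w8.png

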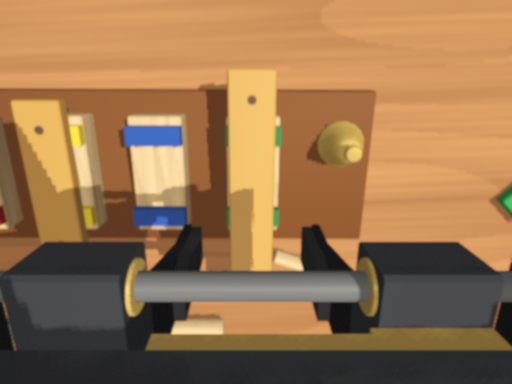

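The 190 key is on green (its near end at x≈572 puts the centre at about 667), and the bell is undisturbed at (340,143). Next is the 165.

{"api": "servo_tool", "payload": {"rows": [{"tx":-30,"ty":25,"tz":0,"wx":0,"wy":0.6,"wz":-7,"gripper":-0.3},{"tx":-60,"ty":55,"tz":0,"wx":0,"wy":0.6,"wz":-14,"gripper":-0.3},{"tx":-90,"ty":85,"tz":0,"wx":0,"wy":0.6,"wz":-21,"gripper":-0.3},{"tx":-120,"ty":115,"tz":0,"wx":0,"wy":0.6,"wz":-28,"gripper":-0.3},{"tx":-170,"ty":275,"tz":-25,"wx":0,"wy":0.6,"wz":-87,"gripper":-0.3},{"tx":-170,"ty":275,"tz":-25,"wx":0,"wy":0.6,"wz":-87,"gripper":-0.3},{"tx":-170,"ty":275,"tz":-25,"wx":0,"wy":0.6,"wz":-87,"gripper":-0.3},{"tx":-170,"ty":275,"tz":-25,"wx":0,"wy":0.6,"wz":-87,"gripper":-0.3},{"tx":-170,"ty":275,"tz":-25,"wx":0,"wy":0.6,"wz":-87,"gripper":-0.3},{"tx":-170,"ty":275,"tz":-25,"wx":0,"wy":0.6,"wz":-87,"gripper":-0.3},{"tx":-170,"ty":275,"tz":-25,"wx":0,"wy":0.6,"wz":-87,"gripper":-0.3},{"tx":-170,"ty":275,"tz":-25,"wx":0,"wy":0.6,"wz":-87,"gripper":-0.3}]}}

```text
time: 12.2
ee_pos: [0.4936, 0.3894, 0.1239]
ee_rot: [0.999, 0.035, -0.006, 0.004]
ft_force: [0.1, 0.2, -0.4]
gripper_width: 0.647
```

{"api": "servo_tool", "payload": {"rows": [{"tx":0,"ty":0,"tz":0,"wx":0,"wy":0,"wz":-2,"gripper":-0.3},{"tx":0,"ty":0,"tz":0,"wx":0,"wy":0,"wz":-2,"gripper":-0.3},{"tx":0,"ty":0,"tz":0,"wx":0,"wy":0,"wz":-2,"gripper":-0.3}]}}

```text
time: 12.45
ee_pos: [0.4924, 0.3887, 0.1222]
ee_rot: [1.0, 0.018, -0.008, 0.004]
ft_force: [-0.6, -0.8, -0.4]
gripper_width: 0.649
```

```bash
python3 look.py w9.png
```

```text
t 12.45 tcp [492.4 388.7 122.2] yaw 2.1 tilt [-0.015  0.009 -1.   ] w 0.6492673148577061
[235, 85, 46, 185, 7845] c [495.4 394.2] th 91.1 size [160.5  35.5] | move [3.  5.4] wz -1.0
```

View pics/w9.png

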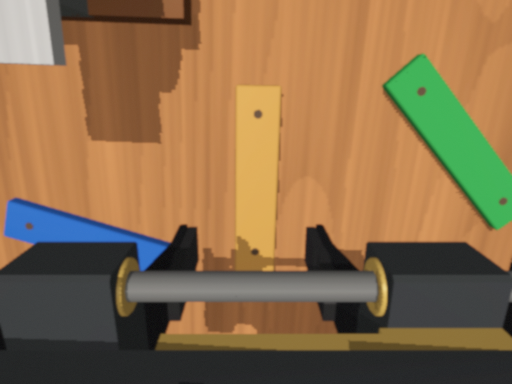

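{"api": "servo_tool", "payload": {"rows": [{"tx":3,"ty":3.5,"tz":-40,"wx":0.5,"wy":-0.9,"wz":-1,"gripper":-0.3},{"tx":3,"ty":3.5,"tz":-80,"wx":0.5,"wy":-0.9,"wz":-1,"gripper":-0.3},{"tx":3,"ty":3.5,"tz":-105,"wx":0.5,"wy":-0.9,"wz":-1,"gripper":-0.3},{"tx":3,"ty":3.5,"tz":-117,"wx":0.5,"wy":-0.9,"wz":-1,"gripper":-0.3},{"tx":3,"ty":3.5,"tz":-117,"wx":0.5,"wy":-0.9,"wz":-1,"gripper":-0.3},{"tx":3,"ty":3.5,"tz":-117,"wx":0.5,"wy":-0.9,"wz":-1,"gripper":1},{"tx":3,"ty":3.5,"tz":-117,"wx":0.5,"wy":-0.9,"wz":-1,"gripper":1},{"tx":3,"ty":3.5,"tz":-117,"wx":0.5,"wy":-0.9,"wz":-1,"gripper":1},{"tx":3,"ty":3.5,"tz":-117,"wx":0.5,"wy":-0.9,"wz":-1,"gripper":1},{"tx":3,"ty":3.5,"tz":-117,"wx":0.5,"wy":-0.9,"wz":-1,"gripper":1},{"tx":3,"ty":3.5,"tz":-117,"wx":0.5,"wy":-0.9,"wz":-1,"gripper":1},{"tx":3,"ty":3.5,"tz":-117,"wx":0.5,"wy":-0.9,"wz":-1,"gripper":1}]}}

```text
time: 13.5
ee_pos: [0.4955, 0.3927, 0.007]
ee_rot: [1.0, 0.009, 0.001, -0.0]
ft_force: [-2.5, -0.1, 6.2]
gripper_width: 0.403
```

{"api": "servo_tool", "payload": {"rows": [{"tx":0,"ty":0,"tz":40,"wx":0,"wy":0,"wz":0,"gripper":1},{"tx":8,"ty":-15,"tz":78,"wx":0,"wy":0,"wz":7,"gripper":1},{"tx":20,"ty":-40,"tz":105,"wx":0,"wy":0,"wz":14,"gripper":1},{"tx":34,"ty":-72,"tz":128,"wx":0,"wy":0,"wz":21,"gripper":1},{"tx":48,"ty":-106,"tz":145,"wx":0,"wy":0,"wz":28,"gripper":1},{"tx":64,"ty":-142,"tz":145,"wx":0,"wy":0,"wz":35,"gripper":1},{"tx":81,"ty":-179,"tz":145,"wx":0,"wy":0,"wz":42,"gripper":1},{"tx":98,"ty":-216,"tz":145,"wx":0,"wy":0,"wz":49,"gripper":1},{"tx":115,"ty":-253,"tz":145,"wx":0,"wy":0,"wz":56,"gripper":1},{"tx":132,"ty":-290,"tz":145,"wx":0,"wy":0,"wz":63,"gripper":1},{"tx":149,"ty":-325,"tz":145,"wx":0,"wy":0,"wz":70,"gripper":1},{"tx":160,"ty":-347,"tz":145,"wx":0,"wy":0,"wz":77,"gripper":1}]}}

```text
time: 14.5
ee_pos: [0.6567, 0.0406, 0.151]
ee_rot: [0.776, 0.63, -0.0, 0.0]
ft_force: [0.9, -0.2, -4.6]
gripper_width: 0.403
```

{"api": "servo_tool", "payload": {"rows": [{"tx":4,"ty":-7,"tz":0,"wx":0,"wy":0,"wz":6,"gripper":1},{"tx":4,"ty":-7,"tz":0,"wx":0,"wy":0,"wz":10,"gripper":1},{"tx":4,"ty":-7,"tz":0,"wx":0,"wy":0,"wz":10,"gripper":1},{"tx":4,"ty":-7,"tz":0,"wx":0,"wy":0,"wz":10,"gripper":1}]}}

```text
time: 14.83
ee_pos: [0.6594, 0.0336, 0.1497]
ee_rot: [0.719, 0.695, -0.001, -0.001]
ft_force: [-1.5, -0.4, -5.4]
gripper_width: 0.401
```

```bash
python3 look.py w10.png 0.155
```

```text
t 14.83 tcp [659.4  33.6 149.7] yaw 88.0 tilt [-0.    -0.003 -1.   ] w 0.4008947139949403
[318, 80, 72, 162, 8750] c [617.4  84.1] th 176.5 size [77.1 26.5] | move [-42.   50.6] wz -1.5
[213, 96, 78, 174, 12527] c [625.5  34.9] th 178.0 size [88.1 35.5] | move [-34.    1.3] wz -0.1
[120, 111, 71, 131, 7738] c [620.9 -11. ] th 179.7 size [63.9 29. ] | move [-38.5 -44.6] wz 1.7
[35, 124, 70, 109, 3254] c [624.2 -52.7] th 155.9 size [41.3 32.7] | move [-35.3 -86.3] wz -22.1
[410, 131, 61, 46, 2064] c [615.1 123.8] th 68.4 size [25.7 18.1] | move [-44.3  90.3] wz 70.4
```

View pics/w10.png

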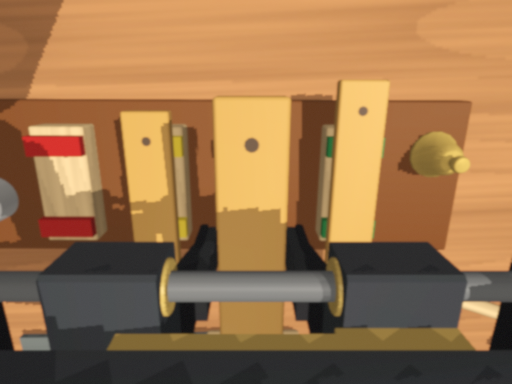

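The key is square over blue, midway between its neighbours, so I'll lower it.

{"api": "servo_tool", "payload": {"rows": [{"tx":1.5,"ty":1,"tz":-30,"wx":0,"wy":0,"wz":0,"gripper":1},{"tx":1.5,"ty":1,"tz":-60,"wx":0,"wy":0,"wz":0,"gripper":1},{"tx":1.5,"ty":1,"tz":-80,"wx":0,"wy":0,"wz":0,"gripper":1},{"tx":1.5,"ty":1,"tz":-88,"wx":0,"wy":0,"wz":0,"gripper":1},{"tx":1.5,"ty":1,"tz":-93,"wx":0,"wy":0,"wz":0,"gripper":1},{"tx":1.5,"ty":1,"tz":-95,"wx":0,"wy":0,"wz":0,"gripper":1},{"tx":1.5,"ty":1,"tz":-95,"wx":0,"wy":0,"wz":0,"gripper":1},{"tx":1.5,"ty":1,"tz":-95,"wx":0,"wy":0,"wz":0,"gripper":1}]}}

```text
time: 15.55
ee_pos: [0.6625, 0.035, 0.0565]
ee_rot: [0.719, 0.695, 0.0, 0.001]
ft_force: [0.7, -0.3, -5.8]
gripper_width: 0.403
```

{"api": "servo_tool", "payload": {"rows": [{"tx":0,"ty":0,"tz":-1,"wx":0,"wy":0,"wz":0,"gripper":1},{"tx":0,"ty":0,"tz":-1,"wx":0,"wy":0,"wz":0,"gripper":1},{"tx":0,"ty":0,"tz":-1,"wx":0,"wy":0,"wz":0,"gripper":-0.1},{"tx":0,"ty":0,"tz":-1,"wx":0,"wy":0,"wz":0,"gripper":-0.2},{"tx":0,"ty":0,"tz":-1,"wx":0,"wy":0,"wz":0,"gripper":-0.2},{"tx":0,"ty":0,"tz":-1,"wx":0,"wy":0,"wz":0,"gripper":-0.2},{"tx":0,"ty":0,"tz":-1,"wx":0,"wy":0,"wz":0,"gripper":-0.2},{"tx":0,"ty":0,"tz":20,"wx":0,"wy":0,"wz":0,"gripper":-0.2},{"tx":0,"ty":0,"tz":55,"wx":0,"wy":0,"wz":0,"gripper":-0.2},{"tx":0,"ty":0,"tz":95,"wx":0,"wy":0,"wz":0,"gripper":-0.2},{"tx":0,"ty":0,"tz":95,"wx":0,"wy":0,"wz":0,"gripper":-0.2},{"tx":0,"ty":0,"tz":95,"wx":0,"wy":0,"wz":0,"gripper":-0.2}]}}

```text
time: 16.55
ee_pos: [0.6649, 0.0349, 0.1552]
ee_rot: [0.719, 0.695, 0.003, 0.004]
ft_force: [-0.7, -0.0, -0.0]
gripper_width: 0.598
```

```bash
python3 look.py w11.png 0.06
```

```text
t 16.55 tcp [664.9  34.9 155.2] yaw 88.1 tilt [-0.002  0.009 -1.   ] w 0.5983065194186253
[316, 69, 71, 201, 9789] c [648.8 113. ] th 179.2 size [149.9  41.9] | move [-16.1  78.2] wz 1.2
[227, 87, 52, 183, 8457] c [656.7  35.7] th 178.3 size [148.4  36.9] | move [-8.1  0.8] wz 0.2
[120, 100, 70, 170, 8847] c [653.8 -40.8] th 175.1 size [127.2  46.3] | move [-11.1 -75.6] wz -3.0
[36, 115, 70, 107, 3307] c [ 648.7 -106.2] th 157.8 size [66.  52.2] | move [ -16.2 -141. ] wz -20.3
[407, 122, 59, 45, 2006] c [635.7 176.4] th 69.3 size [40.4 29.1] | move [-29.2 141.6] wz 71.3
```

{"api": "servo_tool", "payload": {"rows": [{"tx":-30,"ty":10,"tz":0,"wx":0,"wy":0.5,"wz":-7,"gripper":-0.3},{"tx":-60,"ty":20,"tz":0,"wx":0,"wy":0.5,"wz":-14,"gripper":-0.3},{"tx":-90,"ty":35,"tz":0,"wx":0,"wy":0.5,"wz":-21,"gripper":-0.3},{"tx":-120,"ty":50,"tz":0,"wx":0,"wy":0.5,"wz":-28,"gripper":-0.3},{"tx":-234,"ty":106,"tz":-30,"wx":0,"wy":0.5,"wz":-88,"gripper":-0.3},{"tx":-234,"ty":106,"tz":-30,"wx":0,"wy":0.5,"wz":-88,"gripper":-0.3},{"tx":-234,"ty":106,"tz":-30,"wx":0,"wy":0.5,"wz":-88,"gripper":-0.3},{"tx":-234,"ty":106,"tz":-30,"wx":0,"wy":0.5,"wz":-88,"gripper":-0.3},{"tx":-234,"ty":106,"tz":-30,"wx":0,"wy":0.5,"wz":-88,"gripper":-0.3},{"tx":-234,"ty":106,"tz":-30,"wx":0,"wy":0.5,"wz":-88,"gripper":-0.3},{"tx":-234,"ty":106,"tz":-30,"wx":0,"wy":0.5,"wz":-88,"gripper":-0.3},{"tx":-234,"ty":106,"tz":-30,"wx":0,"wy":0.5,"wz":-88,"gripper":-0.3}]}}

```text
time: 17.6
ee_pos: [0.4274, 0.141, 0.1215]
ee_rot: [1.0, 0.021, -0.005, -0.001]
ft_force: [-0.3, -0.2, -0.1]
gripper_width: 0.645
```

{"api": "servo_tool", "payload": {"rows": [{"tx":0,"ty":0,"tz":0,"wx":0,"wy":0,"wz":-3,"gripper":-0.3},{"tx":0,"ty":0,"tz":0,"wx":0,"wy":0,"wz":-3,"gripper":-0.3},{"tx":0,"ty":0,"tz":0,"wx":0,"wy":0,"wz":-3,"gripper":-0.3}]}}

```text
time: 17.85
ee_pos: [0.4263, 0.1409, 0.1205]
ee_rot: [1.0, -0.004, -0.007, -0.001]
ft_force: [-0.3, -1.0, 0.1]
gripper_width: 0.648
```

```bash
python3 look.py w12.png
```

```text
t 17.85 tcp [426.3 140.9 120.5] yaw -0.5 tilt [-0.013 -0.001 -1.   ] w 0.6480070797658548
[235, 119, 45, 131, 5503] c [430.8 141.6] th 90.2 size [113.5  35.5] | move [4.5 0.7] wz 0.7
[457, 190, 55, 68, 2795] c [630.5 103.6] th 106.9 size [56.4 41.2] | move [204.3 -37.3] wz 17.3
```

View pics/w12.png

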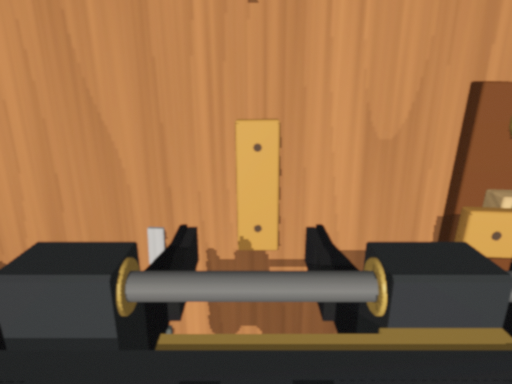

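The 115 key is fully in view at (257,185), so I'll take it.

{"api": "servo_tool", "payload": {"rows": [{"tx":4.5,"ty":0.5,"tz":-40,"wx":0,"wy":-0.8,"wz":0.6,"gripper":-0.3},{"tx":4.5,"ty":0.5,"tz":-80,"wx":0,"wy":-0.8,"wz":0.6,"gripper":-0.3},{"tx":4.5,"ty":0.5,"tz":-104,"wx":0,"wy":-0.8,"wz":0.6,"gripper":-0.3},{"tx":4.5,"ty":0.5,"tz":-115,"wx":0,"wy":-0.8,"wz":0.6,"gripper":-0.3},{"tx":4.5,"ty":0.5,"tz":-115,"wx":0,"wy":-0.8,"wz":0.6,"gripper":-0.3},{"tx":4.5,"ty":0.5,"tz":-115,"wx":0,"wy":-0.8,"wz":0.6,"gripper":1},{"tx":4.5,"ty":0.5,"tz":-115,"wx":0,"wy":-0.8,"wz":0.6,"gripper":1},{"tx":4.5,"ty":0.5,"tz":-115,"wx":0,"wy":-0.8,"wz":0.6,"gripper":1},{"tx":4.5,"ty":0.5,"tz":-115,"wx":0,"wy":-0.8,"wz":0.6,"gripper":1},{"tx":4.5,"ty":0.5,"tz":-115,"wx":0,"wy":-0.8,"wz":0.6,"gripper":1},{"tx":4.5,"ty":0.5,"tz":-115,"wx":0,"wy":-0.8,"wz":0.6,"gripper":1},{"tx":4.5,"ty":0.5,"tz":-115,"wx":0,"wy":-0.8,"wz":0.6,"gripper":1}]}}

```text
time: 18.9
ee_pos: [0.4309, 0.1415, 0.0067]
ee_rot: [1.0, 0.001, 0.001, -0.001]
ft_force: [-1.0, 0.2, 5.9]
gripper_width: 0.404
```

{"api": "servo_tool", "payload": {"rows": [{"tx":0,"ty":0,"tz":40,"wx":0,"wy":0,"wz":0,"gripper":1},{"tx":10,"ty":-15,"tz":78,"wx":0,"wy":0,"wz":7,"gripper":1},{"tx":28,"ty":-35,"tz":105,"wx":0,"wy":0,"wz":14,"gripper":1},{"tx":48,"ty":-60,"tz":128,"wx":0,"wy":0,"wz":21,"gripper":1},{"tx":72,"ty":-88,"tz":145,"wx":0,"wy":0,"wz":28,"gripper":1},{"tx":96,"ty":-116,"tz":145,"wx":0,"wy":0,"wz":35,"gripper":1},{"tx":120,"ty":-144,"tz":145,"wx":0,"wy":0,"wz":42,"gripper":1},{"tx":144,"ty":-172,"tz":145,"wx":0,"wy":0,"wz":49,"gripper":1},{"tx":168,"ty":-200,"tz":145,"wx":0,"wy":0,"wz":56,"gripper":1},{"tx":192,"ty":-228,"tz":145,"wx":0,"wy":0,"wz":63,"gripper":1},{"tx":210,"ty":-249,"tz":145,"wx":0,"wy":0,"wz":70,"gripper":1},{"tx":222,"ty":-263,"tz":145,"wx":0,"wy":0,"wz":77,"gripper":1}]}}

```text
time: 19.9
ee_pos: [0.6545, -0.1246, 0.1509]
ee_rot: [0.781, 0.625, 0.0, -0.0]
ft_force: [1.2, -0.0, -4.2]
gripper_width: 0.403
```

{"api": "servo_tool", "payload": {"rows": [{"tx":2,"ty":-3,"tz":0,"wx":0,"wy":0,"wz":7,"gripper":1},{"tx":2,"ty":-3,"tz":0,"wx":0,"wy":0,"wz":10.8,"gripper":1},{"tx":2,"ty":-3,"tz":0,"wx":0,"wy":0,"wz":10.8,"gripper":1},{"tx":2,"ty":-3,"tz":0,"wx":0,"wy":0,"wz":10.8,"gripper":1}]}}

```text
time: 20.23
ee_pos: [0.6554, -0.1272, 0.1499]
ee_rot: [0.719, 0.695, -0.0, -0.002]
ft_force: [0.1, 0.3, -4.0]
gripper_width: 0.403
```

```bash
python3 look.py w13.png 0.155
```

```text
t 20.23 tcp [ 655.4 -127.2  149.9] yaw 88.1 tilt [ 0.002 -0.003 -1.   ] w 0.4032231451697431
[402, 95, 97, 175, 10106] c [621.4 -29. ] th 180.0 size [76.3 34.5] | move [-34.   98.1] wz 1.9
[317, 109, 70, 133, 7726] c [619.8 -77.7] th 177.4 size [65.3 28.5] | move [-35.6  49.5] wz -0.7
[214, 142, 76, 128, 8961] c [ 633.5 -126.3] th 177.8 size [67.4 35.6] | move [-21.8   0.9] wz -0.2
```

View pics/w13.png

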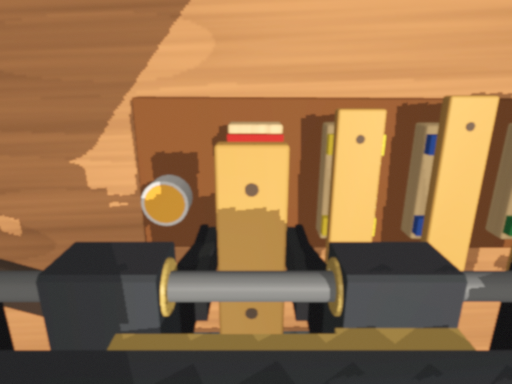

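The key is over red and square, so I'll lower it with a 1.5 mm correction in y.

{"api": "servo_tool", "payload": {"rows": [{"tx":0,"ty":1.5,"tz":-30,"wx":0,"wy":0,"wz":0,"gripper":1},{"tx":0,"ty":1.5,"tz":-60,"wx":0,"wy":0,"wz":0,"gripper":1},{"tx":0,"ty":1.5,"tz":-80,"wx":0,"wy":0,"wz":0,"gripper":1},{"tx":0,"ty":1.5,"tz":-88,"wx":0,"wy":0,"wz":0,"gripper":1},{"tx":0,"ty":1.5,"tz":-93,"wx":0,"wy":0,"wz":0,"gripper":1},{"tx":0,"ty":1.5,"tz":-95,"wx":0,"wy":0,"wz":0,"gripper":1},{"tx":0,"ty":1.5,"tz":-95,"wx":0,"wy":0,"wz":0,"gripper":1},{"tx":0,"ty":1.5,"tz":-95,"wx":0,"wy":0,"wz":0,"gripper":1}]}}

```text
time: 20.95
ee_pos: [0.6567, -0.1259, 0.0567]
ee_rot: [0.719, 0.695, 0.001, 0.0]
ft_force: [0.0, -0.3, -4.3]
gripper_width: 0.4
```

{"api": "servo_tool", "payload": {"rows": [{"tx":0,"ty":0,"tz":-1,"wx":0,"wy":0,"wz":0,"gripper":1},{"tx":0,"ty":0,"tz":-1,"wx":0,"wy":0,"wz":0,"gripper":1},{"tx":0,"ty":0,"tz":-1,"wx":0,"wy":0,"wz":0,"gripper":-0.1},{"tx":0,"ty":0,"tz":-1,"wx":0,"wy":0,"wz":0,"gripper":-0.2},{"tx":0,"ty":0,"tz":-1,"wx":0,"wy":0,"wz":0,"gripper":-0.2},{"tx":0,"ty":0,"tz":-1,"wx":0,"wy":0,"wz":0,"gripper":-0.2},{"tx":0,"ty":0,"tz":-1,"wx":0,"wy":0,"wz":0,"gripper":-0.2},{"tx":0,"ty":0,"tz":20,"wx":0,"wy":0,"wz":0,"gripper":-0.2},{"tx":0,"ty":0,"tz":55,"wx":0,"wy":0,"wz":0,"gripper":-0.2},{"tx":0,"ty":0,"tz":95,"wx":0,"wy":0,"wz":0,"gripper":-0.2},{"tx":0,"ty":0,"tz":120,"wx":0,"wy":0,"wz":0,"gripper":-0.2},{"tx":0,"ty":0,"tz":120,"wx":0,"wy":0,"wz":0,"gripper":-0.2}]}}

```text
time: 21.95
ee_pos: [0.6611, -0.1273, 0.1842]
ee_rot: [0.719, 0.695, 0.004, 0.006]
ft_force: [1.1, -0.5, 0.2]
gripper_width: 0.6
```

{"api": "servo_tool", "payload": {"rows": [{"tx":-30,"ty":-30,"tz":20,"wx":0,"wy":0,"wz":0,"gripper":-0.2},{"tx":-250,"ty":-350,"tz":80,"wx":0,"wy":0,"wz":0,"gripper":-0.2},{"tx":-250,"ty":-350,"tz":80,"wx":0,"wy":0,"wz":0,"gripper":-0.2},{"tx":-250,"ty":-350,"tz":80,"wx":0,"wy":0,"wz":0,"gripper":-0.2},{"tx":-250,"ty":-350,"tz":80,"wx":0,"wy":0,"wz":0,"gripper":-0.2},{"tx":-250,"ty":-350,"tz":80,"wx":0,"wy":0,"wz":0,"gripper":-0.2},{"tx":-250,"ty":-350,"tz":80,"wx":0,"wy":0,"wz":0,"gripper":-0.2},{"tx":-250,"ty":-350,"tz":80,"wx":0,"wy":0,"wz":0,"gripper":-0.2},{"tx":-250,"ty":-350,"tz":80,"wx":0,"wy":0,"wz":0,"gripper":-0.2},{"tx":-250,"ty":-350,"tz":80,"wx":0,"wy":0,"wz":0,"gripper":-0.2},{"tx":-250,"ty":-350,"tz":80,"wx":0,"wy":0,"wz":0,"gripper":-0.2},{"tx":-250,"ty":-350,"tz":80,"wx":0,"wy":0,"wz":0,"gripper":-0.2}]}}

```text
time: 22.95
ee_pos: [0.4078, -0.4828, 0.2647]
ee_rot: [0.721, 0.693, 0.002, 0.008]
ft_force: [0.8, 0.3, 0.3]
gripper_width: 0.599
```

```bash
python3 - <<'E'
from h import *
print(sense()['ee_pos'])
K,im,d=snap('top','top1.png'); H=world(K,d)[...,2]
hsv=cv2.cvtColor(im,cv2.COLOR_RGB2HSV)
m=cv2.inRange(hsv,(15,165,120),(25,255,255))
m[:110]=0; m[180:]=0; m[:,:190]=0; m[:,340:]=0
n,l,st,c=cv2.connectedComponentsWithStats(m)
for i in range(1,n):
    if st[i,4]>100:
        r=rectfit(K,l==i,.06); Z=H[(l==i)&(d>0)&(H<.3)]; print(st[i].tolist(),r[0].round(1),r[1].round(1),r[2].round(1),'z',np.percentile(Z,[10,50,90]).round(4))
a=cv2.imread('pics/top1.png')[105:185,180:345]; a=cv2.resize(a,None,fx=4,fy=4)
K,im,d=snap('side'); b=cv2.cvtColor(im,cv2.COLOR_RGB2BGR)[140:260,140:275]; b=cv2.resize(b,None,fx=2.6,fy=2.6)
h=max(len(a),len(b)); o=np.zeros((len(a)+len(b),a.shape[1],3),np.uint8); o[:len(a)]=a; o[len(a):,:b.shape[1]]=b
o=cv2.resize(o,None,fx=590/len(o),fy=590/len(o)); cv2.imwrite('pics/fin.png',o)
E
```

```text
[ 0.40779594 -0.48284874  0.26467743]
[219, 111, 15, 57, 636] [669.5 115.4] 177.7 [188.9  36.6] z [0.0561 0.0605 0.0648]
[244, 115, 14, 50, 551] [668.5  35.8] 178.2 [166.   36.3] z [0.0558 0.0606 0.0647]
[268, 120, 14, 43, 507] [661.8 -44.3] 177.9 [140.1  39.2] z [0.0544 0.0602 0.0644]
[294, 125, 13, 35, 381] [ 659.1 -124.7] 178.7 [117.3  35.7] z [0.0557 0.0602 0.0652]
```

View pics/fin.png

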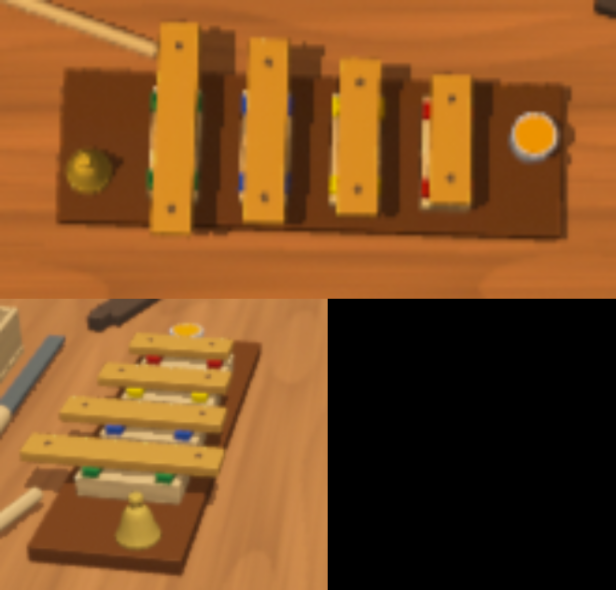

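All four keys are on the correct cradles, flat (tops at z≈0.060) and square. The top view puts the 190 and 165 about 10 mm past centre across the row, while the wrist view said about 4 mm. There's time left, so I'll check once more from high above the rack.

{"api": "servo_tool", "payload": {"rows": [{"tx":0,"ty":0,"tz":40,"wx":0,"wy":0,"wz":0,"gripper":-0.2},{"tx":192,"ty":480,"tz":65,"wx":0,"wy":0.8,"wz":0,"gripper":-0.2},{"tx":192,"ty":480,"tz":65,"wx":0,"wy":0.8,"wz":0,"gripper":-0.2},{"tx":192,"ty":480,"tz":65,"wx":0,"wy":0.8,"wz":0,"gripper":-0.2},{"tx":192,"ty":480,"tz":65,"wx":0,"wy":0.8,"wz":0,"gripper":-0.2},{"tx":192,"ty":480,"tz":65,"wx":0,"wy":0.8,"wz":0,"gripper":-0.2},{"tx":192,"ty":480,"tz":65,"wx":0,"wy":0.8,"wz":0,"gripper":-0.2},{"tx":192,"ty":480,"tz":65,"wx":0,"wy":0.8,"wz":0,"gripper":-0.2},{"tx":192,"ty":480,"tz":65,"wx":0,"wy":0.8,"wz":0,"gripper":-0.2},{"tx":192,"ty":480,"tz":65,"wx":0,"wy":0.8,"wz":0,"gripper":-0.2},{"tx":192,"ty":480,"tz":65,"wx":0,"wy":0.8,"wz":0,"gripper":-0.2},{"tx":192,"ty":480,"tz":65,"wx":0,"wy":0.8,"wz":0,"gripper":-0.2}]}}

```text
time: 24.05
ee_pos: [0.5798, -0.0482, 0.3252]
ee_rot: [0.719, 0.695, -0.001, 0.0]
ft_force: [1.0, -0.4, 0.4]
gripper_width: 0.599
```

{"api": "servo_tool", "payload": {"rows": [{"tx":0,"ty":0,"tz":0,"wx":0,"wy":0,"wz":0,"gripper":-0.2},{"tx":0,"ty":0,"tz":0,"wx":0,"wy":0,"wz":0,"gripper":-0.2},{"tx":0,"ty":0,"tz":0,"wx":0,"wy":0,"wz":0,"gripper":-0.2},{"tx":0,"ty":0,"tz":0,"wx":0,"wy":0,"wz":0,"gripper":-0.2}]}}

```text
time: 24.38
ee_pos: [0.579, -0.0484, 0.3248]
ee_rot: [0.719, 0.695, -0.002, -0.0]
ft_force: [0.7, -0.4, -0.3]
gripper_width: 0.607
```

```bash
python3 look.py w14.png 0.06; python3 -c "
import cv2;i=cv2.imread('pics/w14.png')[60:260,60:460];cv2.imwrite('pics/w14c.png',cv2.resize(i,None,fx=2,fy=2))"
```

```text
t 24.38 tcp [579.  -48.4 324.8] yaw 88.1 tilt [-0.002 -0.003 -1.   ] w 0.6071056982161718
[350, 145, 46, 98, 3172] c [643.7 111.4] th 176.9 size [129.7  45.7] | move [ 64.6 159.9] wz -1.2
[296, 155, 37, 77, 2181] c [637.8  33.6] th 177.2 size [100.6  40.8] | move [58.8 82. ] wz -0.9
[239, 162, 36, 98, 2986] c [659.9 -44.6] th 177.8 size [137.   42.2] | move [80.8  3.8] wz -0.3
[181, 166, 36, 85, 2059] c [ 647.  -121.5] th 3.8 size [104.5  39.1] | move [ 67.9 -73.1] wz 5.7
```

View pics/w14c.png

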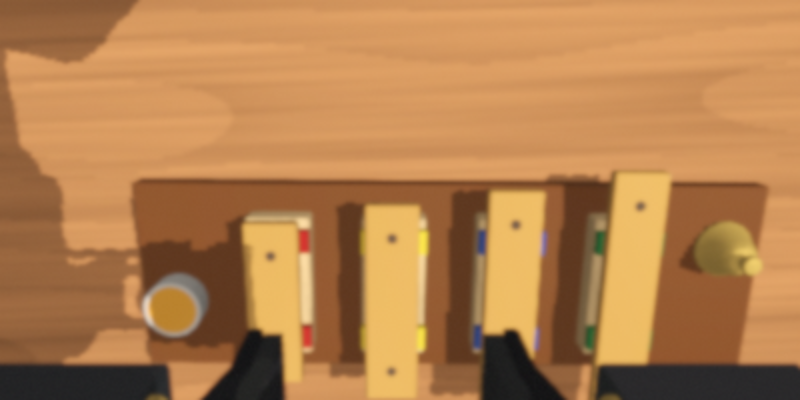

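```bash
python3 - <<'E'
from h import *
K=get_calibration('wrist'); f=lambda u,v,z:(onplane(K,(u/2+60-.25,v/2+60-.25),z)[0]*1000).round(1)
for n,p,L in(('190',(640,171),190),('165',(517,190),165),('140',(392,205),140),('115',(270,221),115)): print(n,'centre x',f(*p,.06)+[L/2,0])
for p in((300,183),(450,184),(700,187)): print('rack near edge ->centre',f(*p,.018)+[70,0])
for n,a,b in(('red',(304,240),(306,336)),('yel',(423,243),(421,338)),('blue',(482,242),(477,336)),('green',(600,242),(591,337))): print(n,(f(*a,.047)+f(*b,.047))/2)
E
```

```text
190 centre x [673.4 114.7]
165 centre x [670.7  36.6]
140 centre x [665.4 -44.1]
115 centre x [ 660.9 -124.1]
rack near edge ->centre [ 656.8 -108.3]
rack near edge ->centre [661.   -2.6]
rack near edge ->centre [668.9 173.6]
red [ 655.85 -106.15]
yel [660.3 -25.1]
blue [660.45  14.75]
green [663.45  95.1 ]
```

```bash
python3 -c "
from plant import *
print(close_job(), sense()['time'])"
```

```text
the job is handed in; nothing more can be done
the job is handed in; nothing more can be done
```

The job is handed in after about 24 s of the 109 s. The keys lie in order from the bell: 190 mm on green, 165 mm on blue, 140 mm on yellow and 115 mm on red. I got no verdict back.

- **Last checks, passed:** In the final top and wrist views:
  - All four keys lie flat, with their top faces about 60 mm above the table, so the undersides are at about 48 mm.
  - They are square to within about 1° and within about 2 mm along the row.
  - The bell weight is still standing and looks unmoved. I checked that by eye rather than measuring it.
- **Not perfect:** Both cameras show the keys off-centre across the rack, away from the robot. The 190 and 165 mm keys are about 9–10 mm off, and the other two about 5–7 mm. The limit is 15 mm, so I left them rather than risk picking them up again.
- **Disagreed:** The close-up wrist views taken just after each placing had shown a smaller offset, about 0–4 mm.

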